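Torque-check three gland knobs and flag the loose one

ROBOT

A 6-joint arm with a two-finger parallel gripper is mounted at the origin on a cart in front of the work surface, level with it; the furniture and walls round the work are solid. World frame = base frame: x ahead of the robot, y to its left, z up, the work surface at z = 0. Lengths are in m, angles in rad, forces in N, time in s.
With the tool pointing down it reaches from about 0.3 to 0.775 m from the base axis. Payload 14.6 kg.
Tool frame: the origin (TCP) lies at the very end of the fingers, on their centre line; the grasp point (between the pads) lies 19 mm behind it; z points along the fingers, y is the line along which they close (so a half turn about z gives the same grasp; the last joint's range is limited). The gripper opens to 85 mm and grips with 20 to 120 N. Pads are 22 mm wide; open, the fingers measure 114 mm over their backs; the gripper's body (76 mm by 85 mm) begins 54 mm behind the grasp point. The pads swing forward as they close: fully open they stand 13 mm farther back than shut.
Start: joints at [-1.374, 0.3, 1.521, -0, 1.321, -0.067], TCP at [0.143, -0.531, 0.231] pointing down, gripper open.
Joint ranges: [-3.03, 3.03], [-0.79, 2.21], [0.23, 2.52], [-1.04, 4.18], [0, 3.07], [-2.55, 2.55]. Speed limits (rad/s): [2.22, 2.22, 2.57, 3.14, 3.14, 3.14].

INTERFACE

Orientations are given as a rotation vector (axis times angle).
In Python, from bench import ctrl gives the robot as it stands. The module is installed in compiled form; this text tells all that it offers.
- The arm moves only by the shell command python3 -m crank 'ROWS' [FORCE]. ROWS is JSON, a list of rows, each an object with "xyz": the shift along the world's x, y, z in mm, a list of three; "twist": the turn about the world's z in rad; "hand": the gripper command: -1 is fully open, 1 is shut, values between are in proportion. A call has exactly 10 rows; each row is the pose to reach, as a shift and turn from the pose commanded when the call began; what a row does not reach only later rows make up. A row lasts 1/12 s, in which the tool goes at most 41.7 mm and 7.16 degrees, less where a joint would pass 70% of its speed; a pose out of reach is approached as far as the arm can. A call with a gripper value outside its range is refused whole. The fingers move at their own pace and stop on an object; FORCE is the grip in N (left out, the last holds). Time passes only in rows, so rows that repeat a pose let the fingers close, or fill a call up. It gives the time, the measured TCP pose, the force, the opening and the grip force at its end, in the units of the state.
- ctrl.read_state(): the state, without advancing time (a new reading comes with each control period).
- ctrl.get_image(name): name is "side" or "top"; returns a dict with "frame" (480x640x3 uint8, red, green, blue), "depth" (480x640 float32, m along the optical axis (not along the pixel's ray), 0 where there is no reading), "fx", "fy", "cx", "cy" (pixels), "world_to_cam" (4x4, takes a point from world to camera coordinates). Camera axes: x right, y down, z forward; pixel columns grow to the right and rows downward; lengths in m; the calibration is good to about 2 mm. A picture is of the moment at which its call begins.
- ctrl.sign_off(): hands the job in; it is judged then, once.
The state is a dict: "t": time; "q": joint angles; "joint_vel": joint speeds; "effort": joint torques, N m; "tcp_pos": TCP position; "tcp_rot": TCP orientation; "ft_force": force on the tool from outside, world axes, zero at the start; "torque": the same for the moment, N m; "opening": finger opening in m; "finger_force": force on a finger pad.
Only numpy, scipy, OpenCV 4.12 (cv2) and the standard library are available. Lean on these libraries where they do the work, as an engineer would, in place of code of your own. Each camera call takes 0.05 s, during which the arm holds its last target. There are 200 camera calls.

TASK

One of the three black T-handle knobs on the gas manifold has come loose. Working from the left knob to the right, nip each one up clockwise: a tight knob may have a little play (up to about 20 degrees) and then bites, so bring it to about 0.3 N·m and stop there without over-torquing it (0.45 N·m spoils the seat); a knob that turns 45 degrees without biting is the loose one. Then stand the red marker on the ringed spot in front of the loose knob, and leave the things lying around where they are.

Things in the scene. Friction and masses are not known exactly. Their poses are not given: they have to be found in the camera images.
- knob_1_grip (a point): Left knob (larger y) of three identical black T-handles 110 mm apart on a silvery manifold fixed to the worktop. Point: middle of its bar, on the vertical turning axis, 81 mm above the worktop. The bar is 70 mm long along this point's y, 14 mm wide along x, 18 mm high; yaw within about 0.75 rad of zero at the start. Below it a 12 mm steel neck down to 59 mm, then a 26 mm washer.
- knob_2_grip (a point): Middle knob, same point. Tightening is clockwise from above (yaw decreases). Every knob drags with 0.03 to 0.08 N·m by itself. A tight one turns so through 0.06 to 0.30 rad of unknown play, then bites: torque rises 6 N·m per rad. The loose one never rises above about 0.08 N·m however far it turns.
- knob_3_grip (a point): Right knob (smaller y), same point. Play taken up stays taken up; the twist of a bitten seat springs back when the knob is let go. Which knob is loose cannot be seen and changes from start to start.
- knob_1_end (a point): White dot on top of the left knob's bar, 28 mm from the turning axis along the bar's y; shows how far the knob has been turned.
- knob_2_end (a point): White dot on the middle knob, likewise.
- knob_3_end (a point): White dot on the right knob, likewise.
- seat_1_mark (a point): Dark line on the rim of the brass seat collar (64 mm across, top at 50 mm) under the left knob, 30 mm from the axis on the robot's side. The collar twists elastically (6 N·m per rad) with the seat's torque: the mark moves 1.5 mm at 0.3 N·m; at 2.25 mm (0.45 N·m) the seat is over-torqued.
- seat_2_mark (a point): The same on the middle seat.
- seat_3_mark (a point): The same on the right seat.
- spot_1 (a point): Centre of the ringed spot (36 mm across) on the manifold's grey front ledge, 78 mm in front of the left knob's axis. The ledge is 20 mm high, 69 mm deep and flat; behind it the manifold block rises to 45 mm, 38 mm behind the spot's centre.
- spot_2 (a point): The spot in front of the middle knob.
- spot_3 (a point): The spot in front of the right knob.
- flag_center (a point): Centre of the red plastic marker, a loose upright round post 50 mm tall (this point is 25 mm above its underside), 28 mm wide at the foot and 22 mm from 9 to 42 mm up, rounded off at the top; 50 g. It stands on the worktop in front of the manifold.
- grease_jar: Loose cream jar with black cap, 50 mm across, 39 mm tall, behind the manifold; origin at its underside. A bystander.
- kf_clamp: Loose metal hinged clamp ring lying flat, 54x71x16 mm, behind the manifold; origin at its underside. A bystander.
- spanner: Loose steel open-end spanner lying flat, 34x166x7 mm, left in front; origin at its underside. A bystander.
- gasket_tin: Loose flat round tin, 62 mm across, 22 mm high, left of the manifold; origin at its underside. A bystander.
Mind the look-alikes: they are no part of the job. There is more than one size of the part that bears flag_center; the job needs the largest.

How it is judged:
On the way, in this order (a step that is already met when the one before it is completed fails the run):
1. the left knob is nipped up: its seat twists by 0.8 mm at the mark (0.16 N·m), or the knob turns freely by more than 16 mm at its white dot (about 33 degrees) ((distance of seat_1_mark from where it was at the start of the episode above 0.0008 m or distance of knob_1_end from where it was at the start of the episode above 0.016 m)), for 0.1 s.
2. the middle knob is nipped up: its seat twists by 0.8 mm at the mark (0.16 N·m), or the knob turns freely by more than 16 mm at its white dot (about 33 degrees) ((distance of seat_2_mark from where it was at the start of the episode above 0.0008 m or distance of knob_2_end from where it was at the start of the episode above 0.016 m)), for 0.1 s.
3. the right knob is nipped up: its seat twists by 0.8 mm at the mark (0.16 N·m), or the knob turns freely by more than 16 mm at its white dot (about 33 degrees) ((distance of seat_3_mark from where it was at the start of the episode above 0.0008 m or distance of knob_3_end from where it was at the start of the episode above 0.016 m)), for 0.1 s.
At the end, for the whole second after the job is handed in: The loose knob has been turned (its white dot is more than 16 mm from where it was) and the red marker stands upright on its ringed spot, centre within 14 mm of the spot's centre; the white dots of the two tight knobs are within 14 mm of where they were (((distance of knob_1_end from where it was at the start of the episode above 0.016 m and horizontal distance between flag_center and spot_1 below 0.014 m and distance of each of knob_2_end, knob_3_end from where it was at the start of the episode below 0.014 m) or (distance of knob_2_end from where it was at the start of the episode above 0.016 m and horizontal distance between flag_center and spot_2 below 0.014 m and distance of each of knob_1_end, knob_3_end from where it was at the start of the episode below 0.014 m) or (distance of knob_3_end from where it was at the start of the episode above 0.016 m and horizontal distance between flag_center and spot_3 below 0.014 m and distance of each of knob_1_end, knob_2_end from where it was at the start of the episode below 0.014 m)) and angle between flag_center's own z axis and vertical below 0.1 rad and height (world z) of flag_center between 0.042 and 0.048 m); the robot touches nothing.
It fails at once if a seat is over-torqued (its mark moves more than 2.25 mm, 0.45 N·m) (distance of any of seat_1_mark, seat_2_mark, seat_3_mark from where it was at the start of the episode above 0.00225 m).
It fails at once if the grease jar, clamp ring, spanner or tin is pushed more than 20 mm from its place (distance of any of grease_jar, kf_clamp, spanner, gasket_tin from where it was at the start of the episode above 0.02 m).
It also fails if it takes over 72 s, if anything falls off the work surface, if the arm or the gripper's body presses on something with over 40 N, if the wrist force passes 120 N, or if a joint passes its speed limit or range.

## Working session

There is one attempt and no reset: what is moved stays moved. The work goes in short steps, Python scripts to look and compute and a shell command to move; the robot and the scene stay as the last step left them, time stands still between calls to the robot, and variables do not carry over. Pictures are saved under pics/ and viewed, at most 10 in all, crops included, and the job is handed in when it is done.

```bash
mkdir -p pics; cat > h.py <<'E'
import numpy as np, cv2
from bench import ctrl
def ray(im,u,v,z):
    T=np.array(im["world_to_cam"]);R,t=T[:3,:3],T[:3,3]
    c=-R.T@t; d=R.T@np.array([(u-im["cx"])/im["fx"],(v-im["cy"])/im["fy"],1.0])
    return c+d*(z-c[2])/d[2]
def pix(im,p):
    T=np.array(im["world_to_cam"]);q=T[:3,:3]@np.array(p)+T[:3,3]
    return im["fx"]*q[0]/q[2]+im["cx"],im["fy"]*q[1]/q[2]+im["cy"]
def save(im,name): cv2.imwrite("pics/"+name,im["frame"][...,::-1])
E
python3 - <<'E'
from h import *
for n in("top","side"):
    im=ctrl.get_image(n);save(im,n+"0.png");np.save(n+"0.npy",im,allow_pickle=True)
    T=np.array(im["world_to_cam"]);print(n,-T[:3,:3].T@T[:3,3],T[2,:3],im["fx"])
print(ctrl.read_state())
E
```

```text
top [0.47781625 0.23525706 0.94766871] [ 0.11183933 -0.01428157 -0.99362367] 439.85123743494216
side [0.29689805 0.99238234 0.51972447] [ 0.2743404  -0.83084017 -0.48419207] 485.05966344962707
{'t': 0.1, 'q': array([-1.37361400e+00,  3.00373336e-01,  1.52151221e+00,  1.70439061e-06,
        1.32068390e+00, -6.66020704e-02]), 'joint_vel': array([ 4.72037096e-04, -7.45943620e-04, -8.24690752e-04,  4.13276647e-04,
        6.57491422e-04,  6.48251673e-05]), 'effort': array([ 1.57273873e-03, -5.44376457e+01, -3.62369978e+01, -3.80599829e-05,
        3.07943395e-03,  6.68110943e-06]), 'tcp_pos': array([ 0.14336134, -0.53077697,  0.23080407]), 'tcp_rot': array([-3.11334111e+00, -4.13022437e-01,  9.74876195e-05]), 'ft_force': array([-0.45927563,  0.03149478,  0.69599126]), 'torque': array([-0.05546301,  0.01671666,  0.03274591]), 'finger_force': 0.0, 'opening': 0.08542964515195632}
```

View pics/top0.png

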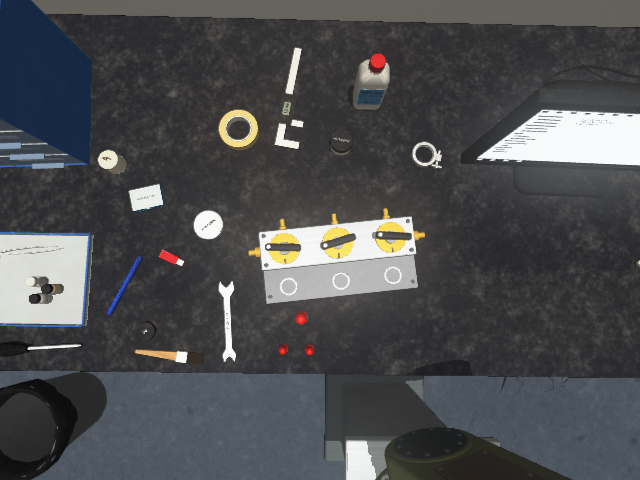

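View pics/side0.png

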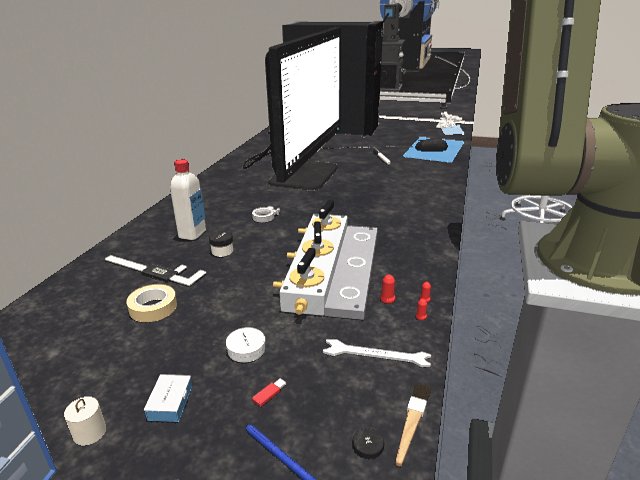

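The top view shows the knobs at (284,247), (338,242) and (392,236), and the spots at (289,287), (341,281) and (393,275). Red things that could be taken for the marker are the post at (302,318), the smaller posts at (283,350) and (309,350), the USB stick at (171,258) and the bottle cap at (377,62). By the description I choose the largest post, (302,318), which is at (388,289) in the side view.

```bash
python3 - <<'E'
from h import *
im=np.load("top0.npy",allow_pickle=True).item(); f=im["frame"];hsv=cv2.cvtColor(f,cv2.COLOR_RGB2HSV)
def cen(m):
    n,l,s,c=cv2.connectedComponentsWithStats(m.astype(np.uint8));return [(s[i],c[i]) for i in range(1,n)]
yel=((hsv[...,0]>18)&(hsv[...,0]<35)&(hsv[...,1]>120))
kn=[(284,247),(338,242),(392,236)]
for u,v in kn:
    w=np.zeros_like(yel);cv2.circle(t:=w.astype(np.uint8),(u,v),20,1,-1)
    blk=(f.max(2)<70)&(t>0)
    l=[x for x in cen(blk) if x[0][4]>30]
    ys,xs=np.where(blk); P=np.array([ray(im,a,b,.09)[:2] for a,b in zip(xs,ys)])
    c=P.mean(0);ev,E=np.linalg.eigh(np.cov((P-c).T));d=E[:,1];d=d*np.sign(d[1])
    pr=(P-c)@d
    # white dot within bar neighbourhood
    yy,xx=np.where((f.min(2)>150)&(cv2.dilate(blk.astype(np.uint8),np.ones((3,3)))>0)&(t>0))
    yc,xc=np.where(yel&(t>0)); h=cv2.convexHull(np.c_[xc,yc].astype(np.int32)); (cx,cy),r=cv2.minEnclosingCircle(h)
    print("bar",c.round(4),"yaw",round(float(np.arctan2(-d[0],d[1])),3),"len",np.ptp(pr).round(3),"wid",np.ptp((P-c)@E[:,0]).round(3),"white",list(zip(xx,yy))[:6],"seat",ray(im,cx,cy,.05)[:2].round(4),r)
grey=f.min(2)>190
for u,v in [(289,287),(341,281),(393,275)]:
    m=np.zeros_like(grey);m[v-12:v+13,u-12:u+13]=1
    ys,xs=np.where(grey&m);(cx,cy),r=cv2.minEnclosingCircle(np.c_[xs,ys].astype(np.int32))
    print("spot",ray(im,cx,cy,.02)[:2].round(4),"diam",(2*r/im["fx"]*.93).round(4))
red=((hsv[...,0]<8)|(hsv[...,0]>172))&(hsv[...,1]>150)&(f[...,0]>80)
for s,c in cen(red):
    if s[4]>20: print("red",s,c.round(1),ray(im,*c,.03)[:2].round(4))
crop=np.hstack([cv2.resize(f[205:310,240:430],None,fx=3,fy=3,interpolation=cv2.INTER_NEAREST)])
c2=cv2.resize(f[300:365,240:430],None,fx=3,fy=3,interpolation=cv2.INTER_NEAREST)
cv2.imwrite("pics/crop0.png",np.vstack([crop,c2])[...,::-1])
s=np.load("side0.npy",allow_pickle=True).item();
hs=cv2.cvtColor(s["frame"],cv2.COLOR_RGB2HSV);rs=((hs[...,0]<8)|(hs[...,0]>172))&(hs[...,1]>150)&(s["frame"][...,0]>80)
for q,c in cen(rs):
    if q[4]>20: 
        b=(q[0]+q[2]/2,q[1]+q[3]-2);p=ray(s,*b,0);print("side",q,p.round(4))
E
```

```text
<stdin>:12: RuntimeWarning: Mean of empty slice.
  ret = ret.dtype.type(ret / rcount)
  avg = a.mean(axis, **keepdims_kw)
  ret = um.true_divide(
<stdin>:12: RuntimeWarning: Degrees of freedom <= 0 for slice
  c *= np.true_divide(1, fact)
  c *= np.true_divide(1, fact)
Traceback (most recent call last):
ValueError: not enough values to unpack (expected 2, got 0)

During handling of the above exception, another exception occurred:

Traceback (most recent call last):
numpy.linalg.LinAlgError: 0-dimensional array given. Array must be at least two-dimensional
```

```bash
cat > m.py <<'E'
from h import *
def cen(m):
    n,l,s,c=cv2.connectedComponentsWithStats(m.astype(np.uint8));return [(s[i],c[i]) for i in range(1,n)]
def knob(im,u,v,R=22):
    f=np.ascontiguousarray(im["frame"]);t=np.zeros(f.shape[:2],np.uint8);cv2.circle(t,(int(u),int(v)),R,1,-1)
    blk=((f.max(2)<80)&(t>0)).astype(np.uint8)
    n,l,s,c=cv2.connectedComponentsWithStats(blk);i=1+np.argmax(s[1:,4])
    ys,xs=np.where(l==i);(c,wh,a)=cv2.minAreaRect(np.c_[xs,ys].astype(np.float32))
    P=np.array([ray(im,a,b,.09)[:2] for a,b in zip(xs,ys)]);cm=P.mean(0)
    ev,E=np.linalg.eigh(np.cov((P-cm).T));d=E[:,1];d=d*np.sign(d[1])
    return ray(im,*c,.09)[:2],cm,np.arctan2(-d[0],d[1]),np.ptp((P-cm)@d),np.ptp((P-cm)@E[:,0])
E
python3 - <<'E'
from m import *
im=np.load("top0.npy",allow_pickle=True).item(); f=np.ascontiguousarray(im["frame"]);hsv=cv2.cvtColor(f,cv2.COLOR_RGB2HSV)
print(f[247,270:300].max(1))
yel=((hsv[...,0]>18)&(hsv[...,0]<35)&(hsv[...,1]>120))
for u,v in [(284,247),(338,242),(392,236)]:
    t=np.zeros(f.shape[:2],np.uint8);cv2.circle(t,(u,v),17,1,-1)
    yc,xc=np.where(yel&(t>0));(cx,cy),r=cv2.minEnclosingCircle(np.c_[xc,yc].astype(np.int32))
    print([np.round(x,4) for x in knob(im,u,v)],"seat",ray(im,cx,cy,.05)[:2].round(4),r)
grey=f.min(2)>190
for u,v in [(289,287),(341,281),(393,275)]:
    m=np.zeros(f.shape[:2],bool);m[v-12:v+13,u-12:u+13]=1
    ys,xs=np.where(grey&m);(cx,cy),r=cv2.minEnclosingCircle(np.c_[xs,ys].astype(np.int32))
    print("spot",ray(im,cx,cy,.02)[:2].round(4),"diam",round(2*r/im["fx"]*.93,4))
red=((hsv[...,0]<8)|(hsv[...,0]>172))&(hsv[...,1]>150)&(f[...,0]>80)
for s,c in cen(red):
    if s[4]>20: print("red",s,c.round(1),ray(im,*c,.03)[:2].round(4))
crop=cv2.resize(f[205:365,240:430],None,fx=3.5,fy=3.5,interpolation=cv2.INTER_NEAREST)
cv2.imwrite("pics/crop0.png",crop[...,::-1])
s=np.load("side0.npy",allow_pickle=True).item();g=np.ascontiguousarray(s["frame"])
hs=cv2.cvtColor(g,cv2.COLOR_RGB2HSV);rs=((hs[...,0]<8)|(hs[...,0]>172))&(hs[...,1]>150)&(g[...,0]>80)
for q,c in cen(rs):
    if q[4]>20: print("side",q,ray(s,q[0]+q[2]/2,q[1]+q[3]-3,0).round(4))
E
```

```text
[206  85  86  84  87  86  86  87  88  88  89  88  91  88  90  89  92  91
  91  91  91  91  93  92  93  93  92  92  92  88]
[array([0.5435, 0.2906]), array([0.5438, 0.2932]), np.float64(0.0304), np.float64(0.0527), np.float64(0.0026)] seat [0.5395 0.2924] 15.14232349395752
[array([0.5653, 0.1617]), array([0.5653, 0.1617]), np.float64(0.2732), np.float64(0.01), np.float64(0.0014)] seat [0.5526 0.1835] 15.168113708496094
[array([0.5697, 0.069 ]), array([0.569 , 0.0665]), np.float64(-0.0687), np.float64(0.0535), np.float64(0.0058)] seat [0.5661 0.0742] 15.11981201171875
spot [0.4624 0.2836] diam 0.0395
spot [0.4723 0.1768] diam 0.0465
spot [0.4886 0.0645] diam 0.0384
red [370  53  16  19 219] [377.3  61.6] [0.9545 0.098 ]
red [159 251  20  14 145] [168.6 257. ] [0.5183 0.5318]
red [295 312  13  13 114] [301. 318.] [0.3975 0.2549]
red [279 344   9  11  77] [282.9 348.9] [0.3352 0.2907]
red [305 345   9  11  76] [309.1 349.5] [0.3346 0.2374]
side [174 159  15  13 157] [ 1.1431 -0.2688  0.    ]
side [380 274  15  29 339] [0.3972 0.2576 0.    ]
side [415 282  16  38 350] [0.3294 0.291  0.    ]
side [252 383  28  23 327] [0.517  0.5501 0.    ]
```

View pics/crop0.png

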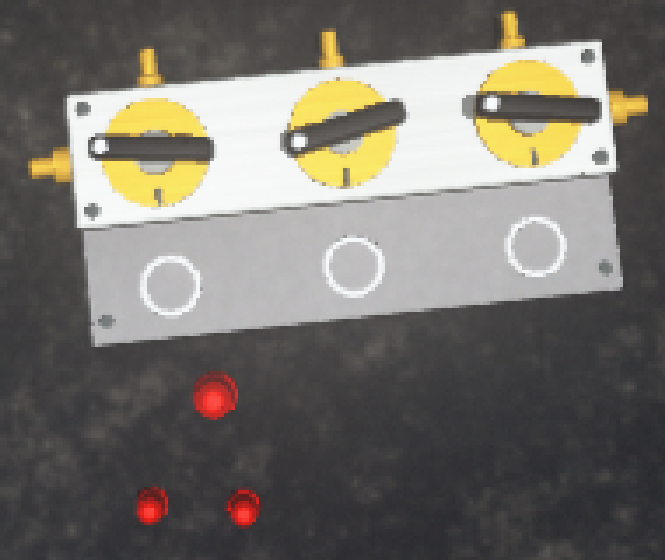

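The crop confirms the big post at top pixel (302,318), clearly wider than the two small ones. The white dots are on the left (+y) ends of the bars. I'll re-threshold to get the bar yaws.

```bash
cat > m.py <<'E'
from h import *
A=np.array([[.5395,.2924],[.5526,.1835],[.5661,.0742]])
def knob(im,k):
    f=np.ascontiguousarray(im["frame"]);u,v=pix(im,[*A[k],.09])
    t=np.zeros(f.shape[:2],np.uint8);cv2.circle(t,(int(round(u)),int(round(v))),21,1,-1)
    blk=((f.max(2)<125)&(np.ptp(f.astype(int),axis=2)<25)&(t>0)).astype(np.uint8)
    n,l,s,c=cv2.connectedComponentsWithStats(blk);i=1+np.argmax(s[1:,4])
    ys,xs=np.where(l==i);P=np.array([ray(im,a,b,.09)[:2] for a,b in zip(xs,ys)]);cm=P.mean(0)
    ev,E=np.linalg.eigh(np.cov((P-cm).T));d=E[:,1];d=d*np.sign(d[1]);n=E[:,0]*np.sign(E[0,0])
    p=(P-cm)@d;q=(P-cm)@n
    return dict(c=cm.round(4),yaw=round(float(np.arctan2(-d[0],d[1])),3),L=np.ptp(p).round(4),W=np.ptp(q).round(4))
E
python3 - <<'E'
from m import *
im=np.load("top0.npy",allow_pickle=True).item()
for k in range(3): print(knob(im,k))
E
python3 -m crank '[{"xyz":[18,37,0],"twist":0.12,"hand":-1},{"xyz":[36,74,0],"twist":0.24,"hand":-1},{"xyz":[54,111,0],"twist":0.36,"hand":-1},{"xyz":[72,148,0],"twist":0.48,"hand":-1},{"xyz":[90,185,0],"twist":0.6,"hand":-1},{"xyz":[108,222,0],"twist":0.72,"hand":-1},{"xyz":[126,259,0],"twist":0.84,"hand":-1},{"xyz":[144,296,0],"twist":0.96,"hand":-1},{"xyz":[162,333,0],"twist":1.08,"hand":-1},{"xyz":[180,370,0],"twist":1.2,"hand":-1}]' 40
```

```text
{'c': array([0.5391, 0.2896]), 'yaw': 0.012, 'L': np.float64(0.0683), 'W': np.float64(0.012)}
{'c': array([0.5527, 0.1822]), 'yaw': 0.316, 'L': np.float64(0.0696), 'W': np.float64(0.0143)}
{'c': array([0.5648, 0.0742]), 'yaw': -0.005, 'L': np.float64(0.071), 'W': np.float64(0.0142)}
t: 0.93
tcp_pos: [0.3236, -0.159, 0.2313]
tcp_rot: [2.331, 2.106, 0.0]
ft_force: [0.1, -0.8, 0.2]
opening: 0.0855
finger_force: 0.0
```

```bash
python3 -m crank '[{"xyz":[18,37,-5],"twist":0.05,"hand":-1},{"xyz":[36,74,-10],"twist":0.12,"hand":-1},{"xyz":[54,111,-15],"twist":0.12,"hand":-1},{"xyz":[72,148,-20],"twist":0.12,"hand":-1},{"xyz":[90,185,-25],"twist":0.12,"hand":-1},{"xyz":[108,222,-30],"twist":0.12,"hand":-1},{"xyz":[126,259,-35],"twist":0.12,"hand":-1},{"xyz":[144,296,-40],"twist":0.12,"hand":-1},{"xyz":[162,333,-45],"twist":0.12,"hand":-1},{"xyz":[180,370,-50],"twist":0.12,"hand":-1}]'
python3 -m crank '[{"xyz":[12,27,0],"twist":0,"hand":-1},{"xyz":[24,54,0],"twist":0,"hand":-1},{"xyz":[36,82,0],"twist":0,"hand":-1},{"xyz":[36,82,-30],"twist":0,"hand":-1},{"xyz":[36,82,-50],"twist":0,"hand":-1},{"xyz":[36,82,-50],"twist":0,"hand":-1},{"xyz":[36,82,-50],"twist":0,"hand":-1},{"xyz":[36,82,-50],"twist":0,"hand":-1},{"xyz":[36,82,-50],"twist":0,"hand":-1},{"xyz":[36,82,-50],"twist":0,"hand":-1}]'
python3 - <<'E'
from h import *
s=ctrl.read_state();print(s["tcp_pos"],s["torque"],s["ft_force"])
im=ctrl.get_image("side");u,v=[int(a) for a in pix(im,[.54,.29,.1])]
cv2.imwrite("pics/side1.png",cv2.resize(np.ascontiguousarray(im["frame"][v-90:v+90,u-120:u+120,::-1]),None,fx=3,fy=3))
E
```

```text
t: 1.77
tcp_pos: [0.5037, 0.2112, 0.1806]
tcp_rot: [-2.206, -2.236, 0.001]
ft_force: [1.6, -1.1, 1.1]
opening: 0.0853
finger_force: 0.0
t: 2.6
tcp_pos: [0.5399, 0.2911, 0.1328]
tcp_rot: [2.207, 2.235, 0.003]
ft_force: [0.2, 0.6, -0.8]
opening: 0.0854
finger_force: 0.0
[0.53989412 0.29106116 0.13280391] [ 0.02952176 -0.03169335 -0.01269198] [ 0.23372238  0.5534738  -0.83641683]
```

View pics/side1.png

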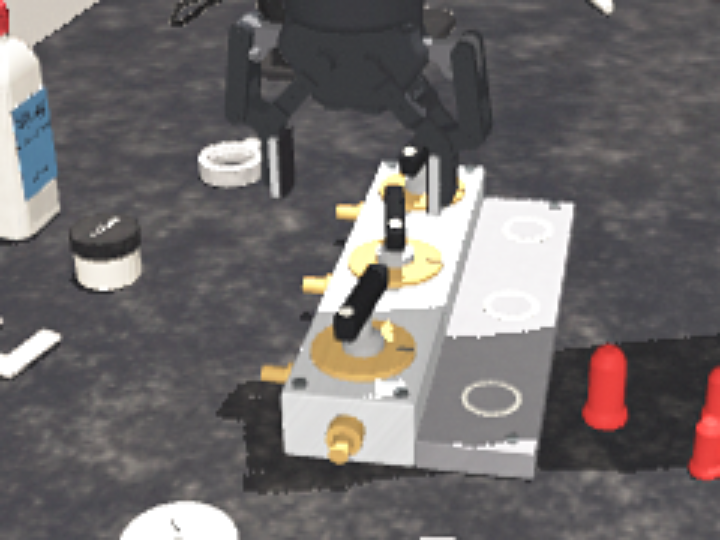

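```bash
python3 -m crank '[{"xyz":[0,0,-25],"twist":0,"hand":-1},{"xyz":[0,0,-50],"twist":0,"hand":-1},{"xyz":[0,0,-68],"twist":0,"hand":-1},{"xyz":[0,0,-68],"twist":0,"hand":0},{"xyz":[0,0,-68],"twist":0,"hand":0.4},{"xyz":[0,0,-68],"twist":0,"hand":0.6},{"xyz":[0,0,-68],"twist":0,"hand":1},{"xyz":[0,0,-68],"twist":0,"hand":1},{"xyz":[0,0,-68],"twist":0,"hand":1},{"xyz":[0,0,-68],"twist":0,"hand":1}]' 50
cat > r.py <<'E'
from h import *
from scipy.spatial.transform import Rotation as R
T=[]
for _ in range(3):
    s=ctrl.read_state();T.append(s["torque"][2])
r=R.from_rotvec(s["tcp_rot"]).as_matrix()
print("t%.2f tq"%s["t"],np.round(s["torque"],3),"F",s["ft_force"].round(1),"p",s["tcp_pos"].round(4),"psi",round(float(np.arctan2(r[1,0],r[0,0])),4),"op",round(s["opening"],4),s["finger_force"])
E
python3 r.py
```

```text
t: 3.48
tcp_pos: [0.5397, 0.2912, 0.0644]
tcp_rot: [2.207, 2.235, 0.002]
ft_force: [-3.0, -0.2, 6.3]
opening: 0.0135
finger_force: 50.2
t3.48 tq [-0.12   0.433 -0.026] F [-3.  -0.2  6.3] p [0.5397 0.2912 0.0644] psi 1.5837 op 0.0135 50.15525221824646
```

```bash
python3 -m crank '[{"xyz":[0,0,0],"twist":-0.02,"hand":1},{"xyz":[0,0,0],"twist":-0.04,"hand":1},{"xyz":[0,0,0],"twist":-0.06,"hand":1},{"xyz":[0,0,0],"twist":-0.07,"hand":1},{"xyz":[0,0,0],"twist":-0.08,"hand":1},{"xyz":[0,0,0],"twist":-0.08,"hand":1},{"xyz":[0,0,0],"twist":-0.08,"hand":1},{"xyz":[0,0,0],"twist":-0.08,"hand":1},{"xyz":[0,0,0],"twist":-0.08,"hand":1},{"xyz":[0,0,0],"twist":-0.08,"hand":1}]' | head -1; python3 r.py
```

```text
t: 4.32
t4.32 tq [-0.182  0.562 -0.011] F [-3.  -0.8  6.9] p [0.5396 0.2912 0.0644] psi 1.5039 op 0.0134 50.27470529079437
```

```bash
python3 -m crank '[{"xyz":[0,0,0],"twist":-0.01,"hand":1},{"xyz":[0,0,0],"twist":-0.02,"hand":1},{"xyz":[0,0,0],"twist":-0.03,"hand":1},{"xyz":[0,0,0],"twist":-0.04,"hand":1},{"xyz":[0,0,0],"twist":-0.04,"hand":1},{"xyz":[0,0,0],"twist":-0.04,"hand":1},{"xyz":[0,0,0],"twist":-0.04,"hand":1},{"xyz":[0,0,0],"twist":-0.04,"hand":1},{"xyz":[0,0,0],"twist":-0.04,"hand":1},{"xyz":[0,0,0],"twist":-0.04,"hand":1}]' | head -1; python3 r.py
```

```text
t: 5.15
t5.15 tq [-0.169  0.646  0.185] F [-4.  -1.3  7.3] p [0.5395 0.2912 0.0644] psi 1.464 op 0.013 50.32334268093109
```

```bash
python3 -m crank '[{"xyz":[0,0,0],"twist":-0.005,"hand":1},{"xyz":[0,0,0],"twist":-0.01,"hand":1},{"xyz":[0,0,0],"twist":-0.015,"hand":1},{"xyz":[0,0,0],"twist":-0.015,"hand":1},{"xyz":[0,0,0],"twist":-0.015,"hand":1},{"xyz":[0,0,0],"twist":-0.015,"hand":1},{"xyz":[0,0,0],"twist":-0.015,"hand":1},{"xyz":[0,0,0],"twist":-0.015,"hand":1},{"xyz":[0,0,0],"twist":-0.015,"hand":1},{"xyz":[0,0,0],"twist":-0.015,"hand":1}]' | head -1; python3 r.py
```

```text
t: 5.98
t5.98 tq [-0.232  0.714  0.172] F [-4.  -1.4  6.8] p [0.5395 0.2912 0.0644] psi 1.4492 op 0.013 50.34611105918884
```

```bash
cat > av.py <<'E'
from m import *
T=[]
for _ in range(6):
    im=ctrl.get_image("top");T.append(ctrl.read_state()["torque"][2])
print(np.round(T,3),"mean",round(float(np.mean(T)),3))
E
python3 av.py
```

```text
[0.174 0.154 0.226 0.226 0.24  0.182] mean 0.2
```

```bash
python3 -m crank '[{"xyz":[0,0,0],"twist":-0.003,"hand":1},{"xyz":[0,0,0],"twist":-0.006,"hand":1},{"xyz":[0,0,0],"twist":-0.009,"hand":1},{"xyz":[0,0,0],"twist":-0.012,"hand":1},{"xyz":[0,0,0],"twist":-0.012,"hand":1},{"xyz":[0,0,0],"twist":-0.012,"hand":1},{"xyz":[0,0,0],"twist":-0.012,"hand":1},{"xyz":[0,0,0],"twist":-0.012,"hand":1},{"xyz":[0,0,0],"twist":-0.012,"hand":1},{"xyz":[0,0,0],"twist":-0.012,"hand":1}]' | head -1; python3 av.py
```

```text
t: 7.12
[0.231 0.216 0.242 0.244 0.296 0.269] mean 0.25
```

```bash
python3 -m crank '[{"xyz":[0,0,0],"twist":-0.003,"hand":1},{"xyz":[0,0,0],"twist":-0.006,"hand":1},{"xyz":[0,0,0],"twist":-0.01,"hand":1},{"xyz":[0,0,0],"twist":-0.01,"hand":1},{"xyz":[0,0,0],"twist":-0.01,"hand":1},{"xyz":[0,0,0],"twist":-0.01,"hand":1},{"xyz":[0,0,0],"twist":-0.01,"hand":1},{"xyz":[0,0,0],"twist":-0.01,"hand":1},{"xyz":[0,0,0],"twist":-0.01,"hand":1},{"xyz":[0,0,0],"twist":-0.01,"hand":1}]' | head -1; python3 av.py; python3 r.py
```

```text
t: 8.25
[0.259 0.244 0.3   0.289 0.257 0.287] mean 0.273
t8.55 tq [-0.153  0.69   0.287] F [-5.7 -2.6  6.7] p [0.5394 0.2912 0.0644] psi 1.4273 op 0.0131 50.38490831851959
```

```bash
python3 -m crank '[{"xyz":[0,0,0],"twist":0.02,"hand":1},{"xyz":[0,0,0],"twist":0.04,"hand":1},{"xyz":[0,0,0],"twist":0.04,"hand":-1},{"xyz":[0,0,0],"twist":0.04,"hand":-1},{"xyz":[0,0,0],"twist":0.04,"hand":-1},{"xyz":[0,0,30],"twist":0.04,"hand":-1},{"xyz":[0,0,60],"twist":0.15,"hand":-1},{"xyz":[4,-36,60],"twist":0.26,"hand":-1},{"xyz":[8,-72,60],"twist":0.37,"hand":-1},{"xyz":[13,-108,60],"twist":0.46,"hand":-1}]' | head -2; python3 - <<'E'
from m import *
im=ctrl.get_image("top");save(im,"t2.png")
print(knob(im,0))
E
python3 r.py
```

```text
t: 9.38
tcp_pos: [0.5523, 0.1821, 0.1238]
{'c': array([0.5391, 0.2896]), 'yaw': -0.069, 'L': np.float64(0.0689), 'W': np.float64(0.0146)}
t9.43 tq [-0.183 -0.034 -0.02 ] F [ 2.2 -5.8  0.5] p [0.5533 0.1764 0.1234] psi 1.8983 op 0.0857 0.0
```

```bash
python3 -m crank '[{"xyz":[0,0,0],"twist":0,"hand":-1},{"xyz":[0,0,-20],"twist":0,"hand":-1},{"xyz":[0,0,-40],"twist":0,"hand":-1},{"xyz":[0,0,-60],"twist":0,"hand":-1},{"xyz":[0,0,-60],"twist":0,"hand":0.2},{"xyz":[0,0,-60],"twist":0,"hand":0.6},{"xyz":[0,0,-60],"twist":0,"hand":1},{"xyz":[0,0,-60],"twist":0,"hand":1},{"xyz":[0,0,-60],"twist":0,"hand":1},{"xyz":[0,0,-60],"twist":0,"hand":1}]' 60 | head -1; python3 av.py; python3 r.py
```

```text
t: 10.27
[ 0.034 -0.007 -0.012  0.025  0.016 -0.038] mean 0.003
t10.57 tq [ 0.172 -0.05  -0.038] F [1.9 0.9 5.5] p [0.5531 0.1833 0.0644] psi 1.8867 op 0.0131 59.58014667034149
```

```bash
python3 -m crank '[{"xyz":[0,0,0],"twist":-0.02,"hand":1},{"xyz":[0,0,0],"twist":-0.04,"hand":1},{"xyz":[0,0,0],"twist":-0.06,"hand":1},{"xyz":[0,0,0],"twist":-0.07,"hand":1},{"xyz":[0,0,0],"twist":-0.08,"hand":1},{"xyz":[0,0,0],"twist":-0.08,"hand":1},{"xyz":[0,0,0],"twist":-0.08,"hand":1},{"xyz":[0,0,0],"twist":-0.08,"hand":1},{"xyz":[0,0,0],"twist":-0.08,"hand":1},{"xyz":[0,0,0],"twist":-0.08,"hand":1}]' | head -1; python3 av.py
```

```text
t: 11.4
[-0.027 -0.03  -0.024 -0.018 -0.006 -0.013] mean -0.02
```

```bash
python3 -m crank '[{"xyz":[0,0,0],"twist":-0.01,"hand":1},{"xyz":[0,0,0],"twist":-0.02,"hand":1},{"xyz":[0,0,0],"twist":-0.03,"hand":1},{"xyz":[0,0,0],"twist":-0.04,"hand":1},{"xyz":[0,0,0],"twist":-0.04,"hand":1},{"xyz":[0,0,0],"twist":-0.04,"hand":1},{"xyz":[0,0,0],"twist":-0.04,"hand":1},{"xyz":[0,0,0],"twist":-0.04,"hand":1},{"xyz":[0,0,0],"twist":-0.04,"hand":1},{"xyz":[0,0,0],"twist":-0.04,"hand":1}]' | head -1; python3 av.py
```

```text
t: 12.53
[-0.095 -0.004 -0.056 -0.007 -0.042  0.036] mean -0.028
```

```bash
python3 -m crank '[{"xyz":[0,0,0],"twist":-0.01,"hand":1},{"xyz":[0,0,0],"twist":-0.02,"hand":1},{"xyz":[0,0,0],"twist":-0.03,"hand":1},{"xyz":[0,0,0],"twist":-0.04,"hand":1},{"xyz":[0,0,0],"twist":-0.04,"hand":1},{"xyz":[0,0,0],"twist":-0.04,"hand":1},{"xyz":[0,0,0],"twist":-0.04,"hand":1},{"xyz":[0,0,0],"twist":-0.04,"hand":1},{"xyz":[0,0,0],"twist":-0.04,"hand":1},{"xyz":[0,0,0],"twist":-0.04,"hand":1}]' | head -1; python3 av.py
```

```text
t: 13.67
[-0.003 -0.012  0.021  0.043 -0.013 -0.058] mean -0.004
```

```bash
python3 -m crank '[{"xyz":[0,0,0],"twist":-0.01,"hand":1},{"xyz":[0,0,0],"twist":-0.02,"hand":1},{"xyz":[0,0,0],"twist":-0.03,"hand":1},{"xyz":[0,0,0],"twist":-0.04,"hand":1},{"xyz":[0,0,0],"twist":-0.04,"hand":1},{"xyz":[0,0,0],"twist":-0.04,"hand":1},{"xyz":[0,0,0],"twist":-0.04,"hand":1},{"xyz":[0,0,0],"twist":-0.04,"hand":1},{"xyz":[0,0,0],"twist":-0.04,"hand":1},{"xyz":[0,0,0],"twist":-0.04,"hand":1}]' | head -1; python3 av.py
```

```text
t: 14.8
[ 0.002 -0.023  0.014  0.015  0.026 -0.027] mean 0.001
```

```bash
python3 -m crank '[{"xyz":[0,0,0],"twist":-0.01,"hand":1},{"xyz":[0,0,0],"twist":-0.02,"hand":1},{"xyz":[0,0,0],"twist":-0.03,"hand":1},{"xyz":[0,0,0],"twist":-0.04,"hand":1},{"xyz":[0,0,0],"twist":-0.04,"hand":1},{"xyz":[0,0,0],"twist":-0.04,"hand":1},{"xyz":[0,0,0],"twist":-0.04,"hand":1},{"xyz":[0,0,0],"twist":-0.04,"hand":1},{"xyz":[0,0,0],"twist":-0.04,"hand":1},{"xyz":[0,0,0],"twist":-0.04,"hand":1}]' | head -1; python3 av.py; python3 r.py
```

```text
t: 15.93
[-0.009 -0.071 -0.041 -0.045 -0.004 -0.033] mean -0.034
t16.23 tq [ 0.157  0.078 -0.033] F [-0.3  1.1  5.6] p [0.553  0.1833 0.0643] psi 1.6467 op 0.013 59.658231139183044
```

```bash
python3 -m crank '[{"xyz":[0,0,0],"twist":-0.01,"hand":1},{"xyz":[0,0,0],"twist":-0.02,"hand":1},{"xyz":[0,0,0],"twist":-0.03,"hand":1},{"xyz":[0,0,0],"twist":-0.04,"hand":1},{"xyz":[0,0,0],"twist":-0.04,"hand":1},{"xyz":[0,0,0],"twist":-0.04,"hand":1},{"xyz":[0,0,0],"twist":-0.04,"hand":1},{"xyz":[0,0,0],"twist":-0.04,"hand":1},{"xyz":[0,0,0],"twist":-0.04,"hand":1},{"xyz":[0,0,0],"twist":-0.04,"hand":1}]' | head -1; python3 av.py
```

```text
t: 17.07
[ 0.    -0.048 -0.035  0.005  0.023 -0.078] mean -0.022
```

```bash
python3 -m crank '[{"xyz":[0,0,0],"twist":-0.01,"hand":1},{"xyz":[0,0,0],"twist":-0.02,"hand":1},{"xyz":[0,0,0],"twist":-0.03,"hand":1},{"xyz":[0,0,0],"twist":-0.05,"hand":1},{"xyz":[0,0,0],"twist":-0.05,"hand":1},{"xyz":[0,0,0],"twist":-0.05,"hand":1},{"xyz":[0,0,0],"twist":-0.05,"hand":1},{"xyz":[0,0,0],"twist":-0.05,"hand":1},{"xyz":[0,0,0],"twist":-0.05,"hand":1},{"xyz":[0,0,0],"twist":-0.05,"hand":1}]' | head -1; python3 av.py; python3 -c "
from m import *
im=ctrl.get_image('top');save(im,'t3.png');print(knob(im,1))"
```

```text
t: 18.2
[-0.006 -0.018 -0.031 -0.014 -0.036  0.059] mean -0.008
{'c': array([0.5212, 0.175 ]), 'yaw': 0.291, 'L': np.float64(0.0535), 'W': np.float64(0.0173)}
```

```bash
python3 -m crank '[{"xyz":[0,0,0],"twist":-0.01,"hand":1},{"xyz":[0,0,0],"twist":-0.03,"hand":1},{"xyz":[0,0,0],"twist":-0.05,"hand":1},{"xyz":[0,0,0],"twist":-0.05,"hand":1},{"xyz":[0,0,0],"twist":-0.05,"hand":1},{"xyz":[0,0,0],"twist":-0.05,"hand":1},{"xyz":[0,0,0],"twist":-0.05,"hand":1},{"xyz":[0,0,0],"twist":-0.05,"hand":1},{"xyz":[0,0,0],"twist":-0.05,"hand":1},{"xyz":[0,0,0],"twist":-0.05,"hand":1}]' | head -1; python3 av.py
```

```text
t: 19.38
[-0.013  0.007 -0.01  -0.027 -0.03  -0.029] mean -0.017
```

```bash
python3 -m crank '[{"xyz":[0,0,0],"twist":-0.05,"hand":1},{"xyz":[0,0,0],"twist":-0.1,"hand":1},{"xyz":[0,0,0],"twist":-0.15,"hand":1},{"xyz":[0,0,0],"twist":-0.2,"hand":1},{"xyz":[0,0,0],"twist":-0.25,"hand":1},{"xyz":[0,0,0],"twist":-0.3,"hand":1},{"xyz":[0,0,0],"twist":-0.35,"hand":1},{"xyz":[0,0,0],"twist":-0.42,"hand":1},{"xyz":[0,0,0],"twist":-0.42,"hand":1},{"xyz":[0,0,0],"twist":-0.42,"hand":1}]' | head -1; python3 r.py
```

```text
t: 20.52
t20.52 tq [ 0.27   0.353 -0.025] F [-1.   1.9  8.2] p [0.5528 0.1833 0.0643] psi 1.0862 op 0.0129 59.83023762702942
```

```bash
python3 -m crank '[{"xyz":[0,0,0],"twist":0,"hand":-1},{"xyz":[0,0,0],"twist":0,"hand":-1},{"xyz":[0,0,0],"twist":0,"hand":-1},{"xyz":[0,0,0],"twist":0,"hand":-1},{"xyz":[0,0,30],"twist":0.04,"hand":-1},{"xyz":[0,0,60],"twist":0.15,"hand":-1},{"xyz":[4,-36,60],"twist":0.26,"hand":-1},{"xyz":[8,-72,60],"twist":0.37,"hand":-1},{"xyz":[13,-109,60],"twist":0.48,"hand":-1},{"xyz":[13,-109,60],"twist":0.48,"hand":-1}]' | head -2; python3 - <<'E'
from m import *
im=ctrl.get_image("top");save(im,"t4.png")
print(knob(im,0),knob(im,1))
E
python3 r.py
```

```text
t: 21.35
tcp_pos: [0.5659, 0.0689, 0.1234]
{'c': array([0.5391, 0.2901]), 'yaw': -0.07, 'L': np.float64(0.0685), 'W': np.float64(0.0146)} {'c': array([0.5507, 0.1817]), 'yaw': -0.466, 'L': np.float64(0.0691), 'W': np.float64(0.0149)}
t21.40 tq [-0.016 -0.023 -0.033] F [0.3 0.3 0.1] p [0.5657 0.0713 0.1233] psi 1.5651 op 0.0851 0.0
```

```bash
python3 -m crank '[{"xyz":[0,0,0],"twist":0,"hand":-1},{"xyz":[0,0,-20],"twist":0,"hand":-1},{"xyz":[0,0,-40],"twist":0,"hand":-1},{"xyz":[0,0,-60],"twist":0,"hand":-1},{"xyz":[0,0,-60],"twist":0,"hand":0.2},{"xyz":[0,0,-60],"twist":0,"hand":0.6},{"xyz":[0,0,-60],"twist":0,"hand":1},{"xyz":[0,0,-60],"twist":0,"hand":1},{"xyz":[0,0,-60],"twist":0,"hand":1},{"xyz":[0,0,-60],"twist":0,"hand":1}]' 60 | head -1; python3 av.py; python3 r.py
```

```text
t: 22.23
[-0.044 -0.03  -0.075 -0.033  0.023 -0.041] mean -0.033
t22.53 tq [ 0.209 -0.323 -0.041] F [2.8 1.9 7. ] p [0.5662 0.0742 0.0644] psi 1.5666 op 0.013 60.001378655433655
```

```bash
python3 -m crank '[{"xyz":[0,0,0],"twist":-0.02,"hand":1},{"xyz":[0,0,0],"twist":-0.04,"hand":1},{"xyz":[0,0,0],"twist":-0.06,"hand":1},{"xyz":[0,0,0],"twist":-0.07,"hand":1},{"xyz":[0,0,0],"twist":-0.08,"hand":1},{"xyz":[0,0,0],"twist":-0.08,"hand":1},{"xyz":[0,0,0],"twist":-0.08,"hand":1},{"xyz":[0,0,0],"twist":-0.08,"hand":1},{"xyz":[0,0,0],"twist":-0.08,"hand":1},{"xyz":[0,0,0],"twist":-0.08,"hand":1}]' | head -1; python3 av.py
```

```text
t: 23.37
[-0.04  -0.027 -0.012  0.047 -0.062 -0.023] mean -0.02
```

```bash
python3 -m crank '[{"xyz":[0,0,0],"twist":-0.01,"hand":1},{"xyz":[0,0,0],"twist":-0.02,"hand":1},{"xyz":[0,0,0],"twist":-0.03,"hand":1},{"xyz":[0,0,0],"twist":-0.04,"hand":1},{"xyz":[0,0,0],"twist":-0.04,"hand":1},{"xyz":[0,0,0],"twist":-0.04,"hand":1},{"xyz":[0,0,0],"twist":-0.04,"hand":1},{"xyz":[0,0,0],"twist":-0.04,"hand":1},{"xyz":[0,0,0],"twist":-0.04,"hand":1},{"xyz":[0,0,0],"twist":-0.04,"hand":1}]' | head -1; python3 av.py
```

```text
t: 24.5
[ 0.006  0.008 -0.043 -0.024 -0.059  0.005] mean -0.018
```

```bash
python3 -m crank '[{"xyz":[0,0,0],"twist":-0.01,"hand":1},{"xyz":[0,0,0],"twist":-0.02,"hand":1},{"xyz":[0,0,0],"twist":-0.03,"hand":1},{"xyz":[0,0,0],"twist":-0.04,"hand":1},{"xyz":[0,0,0],"twist":-0.04,"hand":1},{"xyz":[0,0,0],"twist":-0.04,"hand":1},{"xyz":[0,0,0],"twist":-0.04,"hand":1},{"xyz":[0,0,0],"twist":-0.04,"hand":1},{"xyz":[0,0,0],"twist":-0.04,"hand":1},{"xyz":[0,0,0],"twist":-0.04,"hand":1}]' | head -1; python3 av.py
```

```text
t: 25.63
[ 0.019 -0.04  -0.017  0.009  0.019 -0.022] mean -0.005
```

```bash
python3 -m crank '[{"xyz":[0,0,0],"twist":-0.01,"hand":1},{"xyz":[0,0,0],"twist":-0.02,"hand":1},{"xyz":[0,0,0],"twist":-0.03,"hand":1},{"xyz":[0,0,0],"twist":-0.04,"hand":1},{"xyz":[0,0,0],"twist":-0.04,"hand":1},{"xyz":[0,0,0],"twist":-0.04,"hand":1},{"xyz":[0,0,0],"twist":-0.04,"hand":1},{"xyz":[0,0,0],"twist":-0.04,"hand":1},{"xyz":[0,0,0],"twist":-0.04,"hand":1},{"xyz":[0,0,0],"twist":-0.04,"hand":1}]' | head -1; python3 av.py
```

```text
t: 26.77
[ 0.035 -0.043 -0.028  0.019  0.035  0.05 ] mean 0.011
```

```bash
python3 -m crank '[{"xyz":[0,0,0],"twist":-0.01,"hand":1},{"xyz":[0,0,0],"twist":-0.02,"hand":1},{"xyz":[0,0,0],"twist":-0.03,"hand":1},{"xyz":[0,0,0],"twist":-0.04,"hand":1},{"xyz":[0,0,0],"twist":-0.04,"hand":1},{"xyz":[0,0,0],"twist":-0.04,"hand":1},{"xyz":[0,0,0],"twist":-0.04,"hand":1},{"xyz":[0,0,0],"twist":-0.04,"hand":1},{"xyz":[0,0,0],"twist":-0.04,"hand":1},{"xyz":[0,0,0],"twist":-0.04,"hand":1}]' | head -1; python3 av.py
```

```text
t: 27.9
[-0.017 -0.078 -0.087 -0.03  -0.061 -0.025] mean -0.05
```

```bash
python3 -m crank '[{"xyz":[0,0,0],"twist":-0.01,"hand":1},{"xyz":[0,0,0],"twist":-0.02,"hand":1},{"xyz":[0,0,0],"twist":-0.03,"hand":1},{"xyz":[0,0,0],"twist":-0.04,"hand":1},{"xyz":[0,0,0],"twist":-0.04,"hand":1},{"xyz":[0,0,0],"twist":-0.04,"hand":1},{"xyz":[0,0,0],"twist":-0.04,"hand":1},{"xyz":[0,0,0],"twist":-0.04,"hand":1},{"xyz":[0,0,0],"twist":-0.04,"hand":1},{"xyz":[0,0,0],"twist":-0.04,"hand":1}]' | head -1; python3 av.py
```

```text
t: 29.03
[-0.024 -0.079 -0.023 -0.01  -0.082 -0.029] mean -0.041
```

```bash
python3 -m crank '[{"xyz":[0,0,0],"twist":-0.01,"hand":1},{"xyz":[0,0,0],"twist":-0.02,"hand":1},{"xyz":[0,0,0],"twist":-0.03,"hand":1},{"xyz":[0,0,0],"twist":-0.04,"hand":1},{"xyz":[0,0,0],"twist":-0.04,"hand":1},{"xyz":[0,0,0],"twist":-0.04,"hand":1},{"xyz":[0,0,0],"twist":-0.04,"hand":1},{"xyz":[0,0,0],"twist":-0.04,"hand":1},{"xyz":[0,0,0],"twist":-0.04,"hand":1},{"xyz":[0,0,0],"twist":-0.04,"hand":1}]' | head -1; python3 av.py; python3 r.py
```

```text
t: 30.17
[0.089 0.071 0.103 0.104 0.072 0.086] mean 0.088
t30.47 tq [ 0.233 -0.199  0.086] F [1.6 2.2 7.1] p [0.5661 0.0742 0.0644] psi 1.2468 op 0.0133 60.00905513763428
```

```bash
python3 -m crank '[{"xyz":[0,0,0],"twist":-0.01,"hand":1},{"xyz":[0,0,0],"twist":-0.02,"hand":1},{"xyz":[0,0,0],"twist":-0.027,"hand":1},{"xyz":[0,0,0],"twist":-0.027,"hand":1},{"xyz":[0,0,0],"twist":-0.027,"hand":1},{"xyz":[0,0,0],"twist":-0.027,"hand":1},{"xyz":[0,0,0],"twist":-0.027,"hand":1},{"xyz":[0,0,0],"twist":-0.027,"hand":1},{"xyz":[0,0,0],"twist":-0.027,"hand":1},{"xyz":[0,0,0],"twist":-0.027,"hand":1}]' | head -1; python3 av.py
```

```text
t: 31.3
[0.203 0.212 0.209 0.167 0.263 0.212] mean 0.211
```

```bash
python3 -m crank '[{"xyz":[0,0,0],"twist":-0.004,"hand":1},{"xyz":[0,0,0],"twist":-0.008,"hand":1},{"xyz":[0,0,0],"twist":-0.012,"hand":1},{"xyz":[0,0,0],"twist":-0.012,"hand":1},{"xyz":[0,0,0],"twist":-0.012,"hand":1},{"xyz":[0,0,0],"twist":-0.012,"hand":1},{"xyz":[0,0,0],"twist":-0.012,"hand":1},{"xyz":[0,0,0],"twist":-0.012,"hand":1},{"xyz":[0,0,0],"twist":-0.012,"hand":1},{"xyz":[0,0,0],"twist":-0.012,"hand":1}]' | head -1; python3 av.py; python3 r.py
```

```text
t: 32.43
[0.261 0.294 0.241 0.288 0.215 0.238] mean 0.256
t32.73 tq [ 0.222 -0.134  0.238] F [0.7 1.6 8.1] p [0.5661 0.0742 0.0644] psi 1.2081 op 0.0127 59.998276233673096
```

```bash
python3 -m crank '[{"xyz":[0,0,0],"twist":0.02,"hand":1},{"xyz":[0,0,0],"twist":0.05,"hand":1},{"xyz":[0,0,0],"twist":0.05,"hand":-1},{"xyz":[0,0,0],"twist":0.05,"hand":-1},{"xyz":[0,0,0],"twist":0.05,"hand":-1},{"xyz":[0,0,30],"twist":0.05,"hand":-1},{"xyz":[0,0,60],"twist":0.05,"hand":-1},{"xyz":[-19,20,60],"twist":-0.06,"hand":-1},{"xyz":[-39,40,60],"twist":-0.17,"hand":-1},{"xyz":[-59,60,60],"twist":-0.28,"hand":-1}]' 30| head -2
python3 -m crank '[{"xyz":[-22,24,0],"twist":-0.1,"hand":-1},{"xyz":[-44,48,0],"twist":-0.2,"hand":-1},{"xyz":[-66,72,0],"twist":-0.3,"hand":-1},{"xyz":[-88,96,0],"twist":-0.4,"hand":-1},{"xyz":[-110,122,0],"twist":-0.5,"hand":-1},{"xyz":[-110,122,0],"twist":-0.6,"hand":-1},{"xyz":[-110,122,0],"twist":-0.7,"hand":-1},{"xyz":[-110,122,0],"twist":-0.81,"hand":-1},{"xyz":[-110,122,0],"twist":-0.81,"hand":-1},{"xyz":[-110,122,0],"twist":-0.81,"hand":-1}]' | head -2
python3 - <<'E'
from m import *
im=ctrl.get_image("top");save(im,"t5.png");print([knob(im,k) for k in range(3)])
s=ctrl.get_image("side");g=np.ascontiguousarray(s["frame"])
u,v=[int(a) for a in pix(s,[.42,.25,.05])]
cv2.imwrite("pics/side2.png",cv2.resize(np.ascontiguousarray(g[v-90:v+90,u-120:u+120,::-1]),None,fx=3,fy=3))
E
python3 r.py
```

```text
t: 33.57
tcp_pos: [0.5056, 0.1344, 0.1234]
t: 34.4
tcp_pos: [0.3963, 0.256, 0.1232]
[{'c': array([0.539 , 0.2898]), 'yaw': -0.071, 'L': np.float64(0.0687), 'W': np.float64(0.0147)}, {'c': array([0.5509, 0.1822]), 'yaw': -0.47, 'L': np.float64(0.0683), 'W': np.float64(0.0151)}, {'c': array([0.5642, 0.0747]), 'yaw': -0.281, 'L': np.float64(0.0702), 'W': np.float64(0.0169)}]
t34.50 tq [-0.008 -0.007 -0.038] F [ 0.  -0.1  0.9] p [0.3964 0.2559 0.1232] psi 0.1208 op 0.0858 0.0
```

View pics/side2.png

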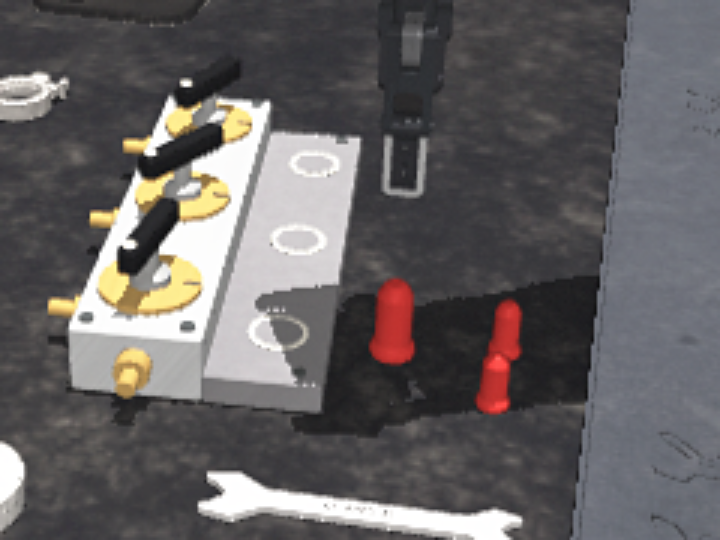

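The side view shows the pads at crop column 403, directly above the big red post at 395. The knobs now sit at the expected turns, so I'll descend and grip.

```bash
python3 -m crank '[{"xyz":[0.5,0,-35],"twist":0,"hand":-1},{"xyz":[0.5,0,-70],"twist":0,"hand":-1},{"xyz":[0.5,0,-100],"twist":0,"hand":-1},{"xyz":[0.5,0,-113],"twist":0,"hand":-1},{"xyz":[0.5,0,-113],"twist":0,"hand":0},{"xyz":[0.5,0,-113],"twist":0,"hand":0.3},{"xyz":[0.5,0,-113],"twist":0,"hand":0.6},{"xyz":[0.5,0,-113],"twist":0,"hand":1},{"xyz":[0.5,0,-113],"twist":0,"hand":1},{"xyz":[0.5,0,-113],"twist":0,"hand":1}]' 25; python3 r.py
```

```text
t: 35.33
tcp_pos: [0.3975, 0.2563, 0.0114]
tcp_rot: [-3.135, -0.185, -0.003]
ft_force: [-2.2, -0.7, 7.3]
opening: 0.0207
finger_force: 25.1
t35.33 tq [-0.174  0.193 -0.016] F [-2.2 -0.7  7.3] p [0.3975 0.2563 0.0114] psi 0.118 op 0.0207 25.147716081119142
```

```bash
python3 -m crank '[{"xyz":[0,0,30],"twist":0,"hand":1},{"xyz":[0,0,60],"twist":0,"hand":1},{"xyz":[20,-21,60],"twist":0,"hand":1},{"xyz":[39,-41,60],"twist":0,"hand":1},{"xyz":[59,-61,60],"twist":0,"hand":1},{"xyz":[78,-82,60],"twist":0,"hand":1},{"xyz":[78,-82,50],"twist":0,"hand":1},{"xyz":[78,-82,40],"twist":0,"hand":1},{"xyz":[78,-82,40],"twist":0,"hand":1},{"xyz":[78,-82,40],"twist":0,"hand":1}]'|head -2
python3 - <<'E'
from m import *
s=ctrl.get_image("side");g=np.ascontiguousarray(s["frame"])
u,v=[int(a) for a in pix(s,[.475,.174,.05])]
cv2.imwrite("pics/side3.png",cv2.resize(np.ascontiguousarray(g[v-60:v+60,u-80:u+80,::-1]),None,fx=4,fy=4))
hs=cv2.cvtColor(g,cv2.COLOR_RGB2HSV);r=(((hs[...,0]<8)|(hs[...,0]>172))&(hs[...,1]>150)&(g[...,0]>60)).astype(np.uint8)
n,l,q,c=cv2.connectedComponentsWithStats(r)
for i in range(1,n):
    if q[i,4]>15: print(q[i],"foot",q[i][0]+q[i][2]/2,q[i][1]+q[i][3])
for z in(.02,.04): print(z,np.round(pix(s,[.4755,.174,z]),1))
print(pix(s,[*ctrl.read_state()["tcp_pos"][:2],.04]))
E
```

```text
t: 36.17
tcp_pos: [0.474, 0.1745, 0.0497]
[174 159  15  13 159] foot 181.5 172
[351 251  13   6  40] foot 357.5 257
[415 281  16  39 358] foot 423.0 320
[252 383  28  23 328] foot 266.0 406
0.02 [356.4 262.2]
0.04 [356.6 253.5]
(np.float64(357.1629698116731), np.float64(253.76667897181056))
```

View pics/side3.png

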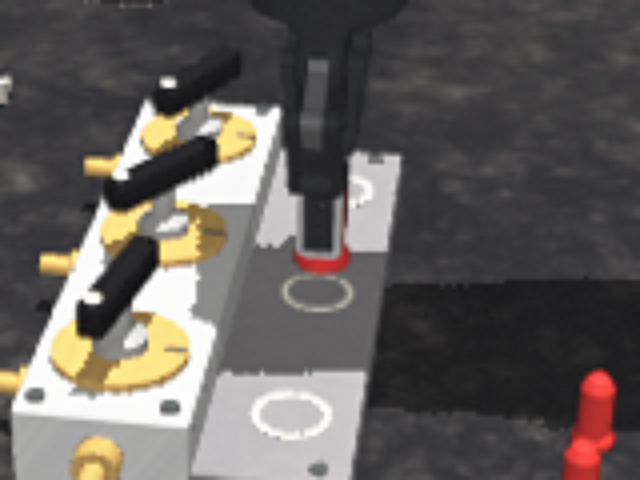

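```bash
python3 -m crank '[{"xyz":[1,0,-6],"twist":0,"hand":1},{"xyz":[2,0,-12],"twist":0,"hand":1},{"xyz":[2,0,-16],"twist":0,"hand":1},{"xyz":[2,0,-18],"twist":0,"hand":1},{"xyz":[2,0,-18],"twist":0,"hand":1},{"xyz":[2,0,-18],"twist":0,"hand":1},{"xyz":[2,0,-18],"twist":0,"hand":0.6},{"xyz":[2,0,-18],"twist":0,"hand":0.4},{"xyz":[2,0,-18],"twist":0,"hand":0},{"xyz":[2,0,-18],"twist":0,"hand":-0.5}]'; python3 -m crank '[{"xyz":[0,0,0],"twist":0,"hand":-1},{"xyz":[0,0,0],"twist":0,"hand":-1},{"xyz":[0,0,10],"twist":0,"hand":-1},{"xyz":[0,0,30],"twist":0,"hand":-1},{"xyz":[0,0,60],"twist":0,"hand":-1},{"xyz":[0,0,100],"twist":0,"hand":-1},{"xyz":[0,0,140],"twist":0,"hand":-1},{"xyz":[-30,-20,150],"twist":0,"hand":-1},{"xyz":[-60,-40,150],"twist":0,"hand":-1},{"xyz":[-60,-40,150],"twist":0,"hand":-1}]'|head -2
python3 - <<'E'
from m import *
s=ctrl.get_image("side");g=np.ascontiguousarray(s["frame"])
u,v=[int(a) for a in pix(s,[.475,.174,.05])]
cv2.imwrite("pics/side4.png",cv2.resize(np.ascontiguousarray(g[v-60:v+60,u-80:u+80,::-1]),None,fx=4,fy=4))
hs=cv2.cvtColor(g,cv2.COLOR_RGB2HSV);r=(((hs[...,0]<8)|(hs[...,0]>172))&(hs[...,1]>150)&(g[...,0]>60)).astype(np.uint8)
n,l,q,c=cv2.connectedComponentsWithStats(r)
for i in range(1,n):
    if q[i,4]>100: print(q[i],c[i].round(1),ray(s,*c[i],.043).round(4))
im=ctrl.get_image("top");print([knob(im,k)["yaw"] for k in range(3)])
E
python3 r.py
```

```text
t: 37.05
tcp_pos: [0.477, 0.1741, 0.0324]
tcp_rot: [-3.136, -0.185, -0.0]
ft_force: [0.9, -0.9, 0.5]
opening: 0.0488
finger_force: 0.0
t: 37.88
tcp_pos: [0.413, 0.1321, 0.1831]
[174 159  15  13 159] [181.4 165.2] [ 1.0908 -0.1935  0.043 ]
[350 239  13  26 257] [355.7 252.2] [0.4774 0.1746 0.043 ]
[415 281  16  39 354] [423.3 301. ] [0.3311 0.3049 0.043 ]
[253 383  27  23 326] [266.  394.1] [0.5046 0.5725 0.043 ]
[-0.07, -0.472, -0.284]
t37.98 tq [-0.017  0.049  0.032] F [0.2 0.6 0.7] p [0.4166 0.1338 0.1834] psi 0.1172 op 0.0853 0.0
```

View pics/side4.png

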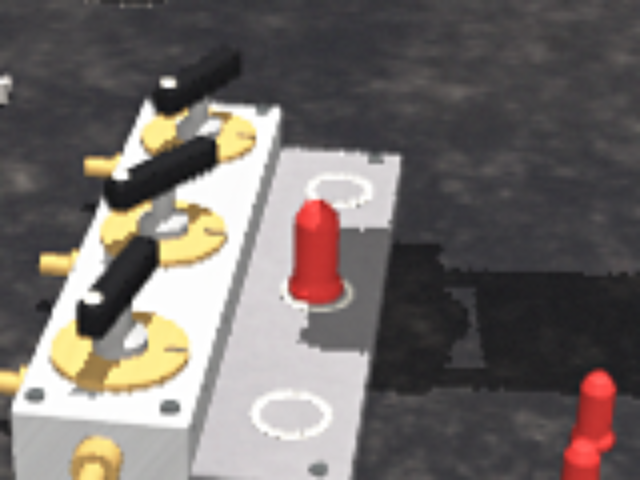

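The marker stands upright inside the middle ring at crop (317,290), about 2 mm off centre, and the arm is clear.

```bash
python3 -c "
from bench import ctrl
print(ctrl.sign_off())"
```

```text
the job is handed in; nothing more can be done
None
```

The middle knob was the loose one: it turned about 45° without biting. The left and right knobs bit and were nipped up to about 0.27 N·m. The large red marker now stands upright on the middle spot, about 2 mm off centre, and the job was handed in at about 38 s; no verdict came back.

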